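Isolate the pump, then pack and wedge the chamber's cradle against the bench stop

TASK

First switch the pump off by throwing the isolator's toggle over, away from the robot. Then pack the gap between the chamber's cradle and the sloping bench stop: stand as many of the tabbed shims from the rack in it as will go fully down side by side (one or two, centred and flat against the cradle; an unused one stays in its rack), and push the wedge down, upright and centred, between them and the stop until you feel it bind. Finish while still gripping the wedge by its tab and pressing it down so that the pack stays tight, and leave the other things on the bench undisturbed.

Things in the scene. Friction and masses are not known exactly. Their poses are not given: they have to be found in the camera images.
- cradle: aluminium cradle carrying a steel vacuum chamber. Origin: on the bench, middle of the foot of the upright gap face; y points out of that face into the gap, x along the gap, z up. The face is a wall 160 mm long (x), 50 mm high, 22 mm thick; the gap's floor is the bench. The chamber, 0.22 m tall, stands 105 mm and more behind the face (-y)
- stop: dark steel stop bolted to the bench opposite the cradle's face, axes as the cradle's. Origin: on the bench, middle of the foot of its sloping face; its y in the cradle's frame is the gap's width at the bench (10 to 25 mm, varies). The face, 80 mm long and 50 mm high, leans away from the cradle by 0.3 mm per mm of height: the gap's mouth is 15 mm wider than its foot
- rack: grey plastic rack, 96 x 86 mm, origin at its underside's centre; two slots along its x at y = +26 mm (shim_a) and y = -26 mm (shim_b), floor 8 mm above the bench, slot walls up to 32 mm, slots 10 mm wide
- holder: grey plastic holder, 64 x 64 mm, floor 8 mm above the bench, walls up to 32 mm; the wedge stands in it with the same axes (leaning up to 3 degrees), flat face at y = 0. In the gap the wedge binds if the width left at the bench (gap less 8 mm per shim) is 1 to 10 mm, its underside then (11 mm - that width) / 0.3 above the bench; with more it stands loose. Pressing with 10 to 20 N is enough
- shim_a_tab (a point): shim_a: aluminium plate standing on edge in the rack, blade 84 mm long (x) x 8 mm thick (y) x 56 mm high, with a grip tab on top, 20 mm (x) x 8 mm (y), up to 96 mm above the underside. This point: in the tab, 78 mm above the shim's underside, 32 mm from the blade's middle towards +x. Axes as the rack's. 0.11 kg, within 30 percent. Grip the tab across its 8 mm
- shim_b_tab (a point): shim_b: same plate, but its tab stands at the -x end (this point lies 32 mm from the blade's middle towards -x, 78 mm above the underside). With the x axes of both shims and the cradle alike, the tabs end up at opposite ends of the gap and the fingers have room for the wedge's tab between them
- wedge_tab (a point): steel wedge, 40 mm long (x), 60 mm high, tip down: upright flat face at its -y side, sloping face at +y; 11 mm thick at the underside, growing 0.3 mm per mm of height to 29 mm, to match the stop. On top a tab 24 (x) x 10 (y) mm, up to 100 mm above the underside; grip it across its 10 mm. This point: in the tab, 80 mm above the underside, 13 mm from the flat face's plane. About 0.2 kg
- isolator_pivot (a point): hinge axis of the pump isolator's toggle, 45 mm above the bench at the centre of its grey box (75 x 70 x 45 mm high). Axes: x points the way in which the toggle is thrown to off (away from the robot), the hinge runs along y. The toggle is a black-handled rod whose tip is 68 mm from the hinge, handle 18 mm across
- isolator (a joint): toggle angle, rad: 0 = on, leaning 0.5 rad towards the robot (-x); 1.0 = off, leaning 0.5 rad away; light, over-centre: it falls to the nearer end
- meter: hand-held meter, black, 150 x 75 x 40 (mm); a bystander
- flange: loose steel vacuum flange ring, 70 across, 13 high (mm); a bystander
- blank: loose steel blank flange, disc 54 across, 13 high (mm); a bystander
- wrench: steel wrench, 160 long, lying along its own x (mm); a bystander
- driver: screwdriver lying along its own x (mm); a bystander
- can: aluminium can, 52 across, 130 high (mm); a bystander
- tray: small open steel tray, 90 x 120 x 30 (mm); a bystander
There are look-alikes about, which are no part of the job. What is shaped like the part that bears shim_b_tab but yellow is not meant. What is shaped like the rack but orange or yellow is not meant.

How it is judged:
On the way, in this order (a step that is already met when the one before it is completed fails the run):
1. the pump is switched off at the isolator (value of joint isolator above 0.85 rad), for 0.2 s.
2. a shim stands fully down in the gap (((z of shim_a_tab in the frame of cradle below 0.083 m and y of shim_a_tab in the frame of cradle above 0 m and y of shim_a_tab in the frame of stop below 0.022 m and x of shim_a_tab in the frame of cradle between -0.052 and 0.052 m and angle between shim_a_tab's own z axis and vertical below 0.3 rad) or (z of shim_b_tab in the frame of cradle below 0.083 m and y of shim_b_tab in the frame of cradle above 0 m and y of shim_b_tab in the frame of stop below 0.022 m and x of shim_b_tab in the frame of cradle between -0.052 and 0.052 m and angle between shim_b_tab's own z axis and vertical below 0.3 rad))), for 0.2 s.
At the end, for the whole second after the job is handed in: Toggle off (over 0.85 rad); one or two shims down in the gap (5 mm), any other in the rack; wedge upright (0.12 rad), within 15 mm of the middle, 1 to 38 mm off the bench, at rest, bearing on stop and shim, and a shim on the cradle, with over 2 N each; fingers still grip its tab (value of joint isolator above 0.85 rad and ((z of shim_a_tab in the frame of cradle below 0.083 m and y of shim_a_tab in the frame of cradle above 0 m and y of shim_a_tab in the frame of stop below 0.022 m and x of shim_a_tab in the frame of cradle between -0.052 and 0.052 m and angle between shim_a_tab's own z axis and vertical below 0.3 rad) or (z of shim_b_tab in the frame of cradle below 0.083 m and y of shim_b_tab in the frame of cradle above 0 m and y of shim_b_tab in the frame of stop below 0.022 m and x of shim_b_tab in the frame of cradle between -0.052 and 0.052 m and angle between shim_b_tab's own z axis and vertical below 0.3 rad)) and contact force between any of shim_a, shim_b and cradle above 2 N and contact force between wedge and stop above 2 N and (contact force between wedge and shim_a above 2 N or contact force between wedge and shim_b above 2 N) and contact force between the fingers and wedge above 2 N and z of wedge_tab in the frame of cradle between 0.081 and 0.118 m and x of wedge_tab in the frame of cradle between -0.015 and 0.015 m and distance between the grasp point and wedge_tab below 0.03 m and angle between wedge_tab's own z axis and vertical below 0.12 rad and linear speed of wedge below 0.01 m/s and ((z of shim_a_tab in the frame of cradle below 0.083 m and y of shim_a_tab in the frame of cradle above 0 m and y of shim_a_tab in the frame of stop below 0.022 m and x of shim_a_tab in the frame of cradle between -0.052 and 0.052 m and angle between shim_a_tab's own z axis and vertical below 0.3 rad) or horizontal distance between shim_a_tab and rack below 0.06 m) and ((z of shim_b_tab in the frame of cradle below 0.083 m and y of shim_b_tab in the frame of cradle above 0 m and y of shim_b_tab in the frame of stop below 0.022 m and x of shim_b_tab in the frame of cradle between -0.052 and 0.052 m and angle between shim_b_tab's own z axis and vertical below 0.3 rad) or horizontal distance between shim_b_tab and rack below 0.06 m)); the arm keeps its last pose, push and grip.
It fails at once if another thing on the bench is shifted by more than 30 mm (distance of any of meter, flange, blank, wrench, driver, can, tray from where it was at the start of the episode above 0.03 m).
It also fails if it takes over 72 s, if anything falls off the work surface, if the arm or the gripper's body presses on something with over 40 N, if the wrist force passes 120 N, or if a joint passes its speed limit or range.

ROBOT

A 7-joint arm with a two-finger parallel gripper is mounted at the origin on the work surface. World frame = base frame: x ahead of the robot, y to its left, z up, the work surface at z = 0. Lengths are in m, angles in rad, forces in N, time in s.
With the tool pointing down it reaches from about 0.425 to 0.95 m from the base axis. Payload 16.7 kg.
Tool frame: the origin (TCP) lies between the finger pads; the fingertips stand 8 mm ahead of it and the grasp point (between the pads) lies 11 mm behind it; z points along the fingers, x is the direction in which the jaws open and shut, and the axes are right-handed (so a half turn about z gives the same grasp; the last joint's range is limited). The gripper opens to 94 mm and grips with 3 to 60 N. Pads are 16 mm wide; open, the fingers measure 119 mm over their backs; the gripper's body (75 mm by 177 mm) begins 78 mm behind the grasp point.
Start: joints at [1.155, 0.426, 0.074, 1.606, -0.034, 1.111, -0.067], TCP at [0.177, -0.651, 0.213] pointing down, gripper open.
Joint ranges: [-2.85, 2.85], [-0.5, 2.14], [-1.23, 1.37], [0.21, 2.46], [-1.02, 4.16], [0.16, 2.05], [-2.73, 2.73]. Speed limits (rad/s): [1.89, 1.89, 2.39, 2.39, 3.01, 3.01, 3.01].

INTERFACE

Orientations are given as a 3x3 rotation matrix whose columns are the frame's x, y, z axes.
In Python, from bench import arm gives the robot as it stands. Calls block until the motion is done:
- arm.move_pose(position, orientation): joint-space move of the TCP to a pose.
- arm.move_l(position, rate=0.15, orientation=None): straight line of the TCP; orientation=None keeps the orientation; rate is the mean speed in m/s.
- arm.move_joints(angles): joint-space move.
- arm.move_gripper(opening, effort=None): finger opening in m; effort is the grip in N (None keeps the last); returns when the fingers have stopped.
- arm.hold(seconds).
- arm.ik(position, orientation): joint angles nearest the present ones, or None.
- arm.read_state(): the state.
- arm.camera(name): name is "scene" or "top" or "wrist"; returns the picture (384x512x3 uint8, red, green, blue); there is no depth.
- arm.calibration(name): a dict with "camera_matrix" (3x3 intrinsics, pixels), "D" ([k1, k2, p1, p2, k3] as OpenCV has them; the pictures are not rectified), "origin" and "orientation" of the camera in the world; the wrist camera has in their place "hand_eye" (4x4, takes a point from camera to tool coordinates, whose origin is the TCP and whose axes are the tool frame's). Camera axes: x right, y down, z forward; pixel columns grow to the right and rows downward; lengths in m; the calibration is good to about 2 mm. A picture is of the moment at which its call begins: read the wrist's pose just before it. calibration takes no time and is no camera call.
A pose or a line that the arm cannot do raises arm.Unreachable and nothing moves.
- arm.hand_in(): hands the job in, once; it reports no verdict.
The state is a dict: "t": time; "joints": joint angles; "joint_vel": joint speeds; "tau": joint torques, N m; "eef_pos": TCP position; "eef_rot": TCP orientation; "ft_force": force on the tool from outside, world axes, zero at the start; "ft_torque": the same for the moment, N m; "gripper_width": finger opening in m.
Only numpy, scipy, OpenCV 4.12 (cv2) and the standard library are available. Lean on these libraries where they do the work, as an engineer would, in place of code of your own. Each camera call takes 0.05 s, during which the arm holds its last target.

## Working session

There is one attempt and no reset: what is moved stays moved. The work goes in short steps, each a Python script; the robot and the scene stay as the last script left them, time stands still between calls to the robot, and variables do not carry over. Pictures are saved under pics/ and viewed, and the job is handed in when it is done.

```bash
ls; mkdir -p pics; python3 - <<'E'
from bench import arm
import cv2
s=arm.read_state(); print({k:(v if not hasattr(v,'round') else v) for k,v in s.items()})
for n in ['scene','top','wrist']:
    c=arm.calibration(n); print(n,c)
    im=arm.camera(n); cv2.imwrite(f'pics/{n}0.png',im[:,:,::-1])
print(arm.read_state()['t'])
E
```

```text
pics
{'t': 0.0, 'joints': array([ 1.15554189,  0.42672002,  0.07385485,  1.60659756, -0.03410046,
        1.11081084, -0.06708677]), 'joint_vel': array([ 0.00137844,  0.00138166,  0.00173129,  0.00087904, -0.00037152,
       -0.00046601,  0.00052276]), 'tau': array([ 5.09094752e-04, -9.35825014e+01,  3.66637409e+00, -4.54187393e+01,
       -4.89532342e-02,  2.01051647e-02,  1.02259608e-04]), 'eef_pos': array([ 0.17713611, -0.65089923,  0.2127879 ]), 'eef_rot': array([[ 2.62615840e-01, -9.64900378e-01, -4.25505969e-04],
       [-9.64899633e-01, -2.62616167e-01,  1.20324940e-03],
       [-1.27276055e-03,  9.45782016e-05, -9.99999186e-01]]), 'ft_force': array([-0.42119331, -0.17399357,  0.39249837]), 'ft_torque': array([ 0.04985661,  0.03324414, -0.0503123 ]), 'gripper_width': 0.09409287893008222}
scene {'camera_matrix': array([[441.2244601 ,   0.        , 254.81434319],
       [  0.        , 441.2244601 , 188.81112742],
       [  0.        ,   0.        ,   1.        ]]), 'D': array([-0.16385265,  0.        ,  0.        ,  0.        ,  0.        ]), 'origin': array([0.90878313, 0.81413
[... 568 characters left out ...]
66557, -0.01160685, -0.02310921],
       [ 0.02431198, -0.11725141, -0.99280463]])}
wrist {'camera_matrix': array([[269.4090842 ,   0.        , 258.48064946],
       [  0.        , 269.4090842 , 192.51983519],
       [  0.        ,   0.        ,   1.        ]]), 'D': array([-0.02465153,  0.        ,  0.        ,  0.        ,  0.        ]), 'hand_eye': array([[ 9.99999969e-01,  1.84948369e-04, -1.67695179e-04,
         1.68933389e-04],
       [-1.42218599e-04,  9.74077094e-01,  2.26216258e-01,
        -6.47093410e-02],
       [ 2.05186360e-04, -2.26216227e-01,  9.74077090e-01,
        -1.71954052e-01],
       [ 0.00000000e+00,  0.00000000e+00,  0.00000000e+00,
         1.00000000e+00]])}
0.15
```

View pics/top0.png

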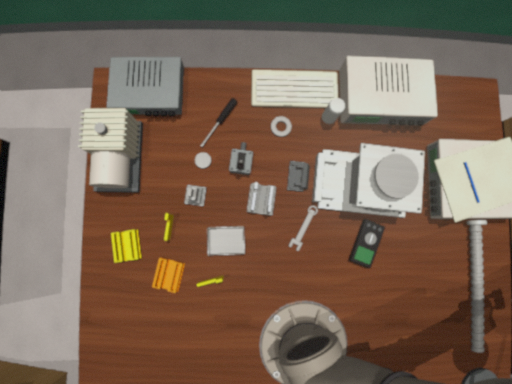

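View pics/scene0.png

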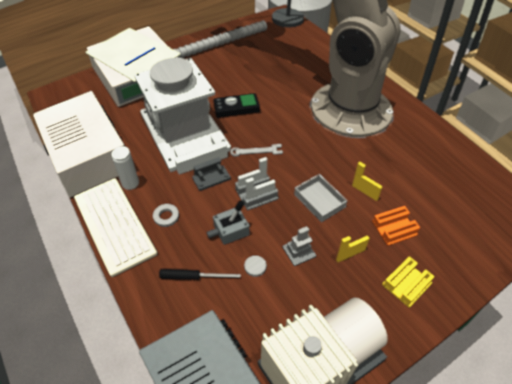

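View pics/wrist0.png

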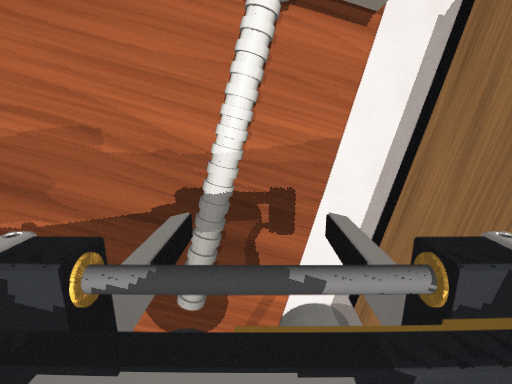

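```bash
python3 - <<'E'
import cv2
a=cv2.imread('pics/top0.png')[130:225,175:355]; cv2.imwrite('pics/top0c.png',cv2.resize(a,None,fx=4.4,fy=4.4,interpolation=cv2.INTER_CUBIC))
a=cv2.imread('pics/scene0.png')[130:280,140:330]; cv2.imwrite('pics/scene0c.png',cv2.resize(a,None,fx=4,fy=4,interpolation=cv2.INTER_CUBIC))
E
```

```text
(no output)
```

View pics/top0c.png

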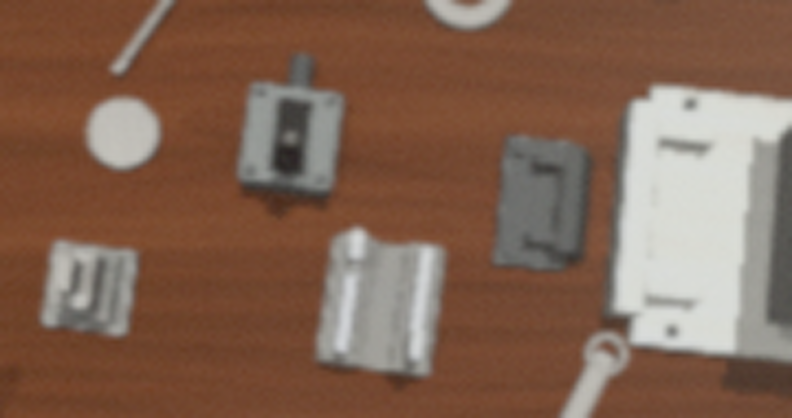

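View pics/scene0c.png

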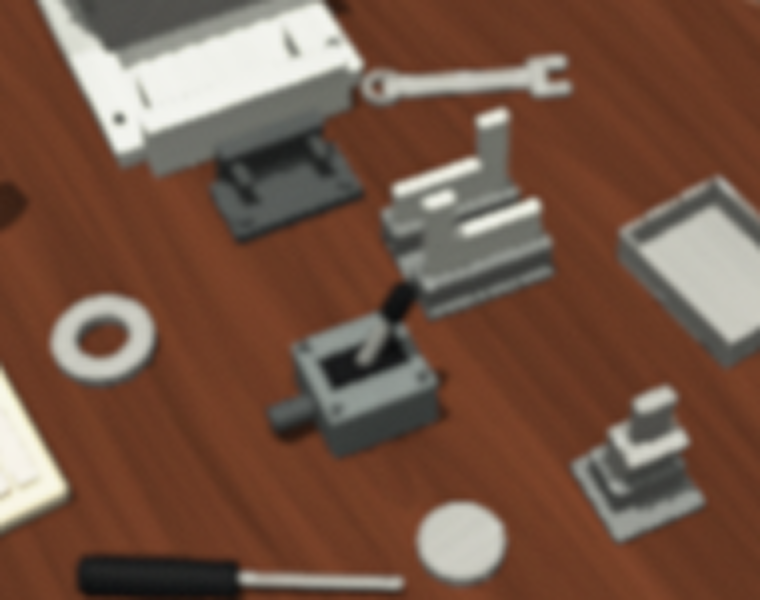

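```bash
cat > h.py <<'E'
import numpy as np, cv2
from bench import arm
def cam(name,state=None):
    c=arm.calibration(name); K=c['camera_matrix']; D=np.array(c['D'])
    if name=='wrist':
        s=state or arm.read_state(); T=np.eye(4); T[:3,:3]=s['eef_rot']; T[:3,3]=s['eef_pos']
        W=T@c['hand_eye']; return K,D,W[:3,:3],W[:3,3]
    return K,D,np.array(c['orientation']),np.array(c['origin'])
def unproj(C,uv,z):
    K,D,R,o=C; uv=np.atleast_2d(np.array(uv,float))
    n=cv2.undistortPoints(uv.reshape(-1,1,2),K,D).reshape(-1,2)
    d=np.c_[n,np.ones(len(n))]@R.T
    return o+d*((np.asarray(z)-o[2])/d[:,2])[:,None]
def proj(C,P):
    K,D,R,o=C; P=np.atleast_2d(P).astype(float)
    return cv2.projectPoints(((P-o)@R).reshape(-1,1,3),np.zeros(3),np.zeros(3),K,D)[0].reshape(-1,2)
def rot(yaw,flip=False):
    # tool down; tool x = direction yaw+90deg (world), flip -> opposite
    a=yaw+np.pi/2+(np.pi if flip else 0)
    x=np.array([np.cos(a),np.sin(a),0]); z=np.array([0,0,-1.]); return np.c_[x,np.cross(z,x),z]
def snap(name,tag,crop=None,f=1):
    s=arm.read_state(); im=arm.camera(name)[:,:,::-1]; np.savez(f'pics/{tag}.npz',p=s['eef_pos'],r=s['eef_rot'])
    cv2.imwrite(f'pics/{tag}.png',im); return s,im
def wcam(tag):
    d=np.load(f'pics/{tag}.npz'); return cam('wrist',dict(eef_pos=d['p'],eef_rot=d['r']))
def st():
    s=arm.read_state(); print('t %.2f'%s['t'],'pos',s['eef_pos'].round(4),'F',s['ft_force'].round(1),'w %.4f'%s['gripper_width'],'j',s['joints'].round(2)); return s
E
python3 - <<'E'
from h import *
C=cam('top')
def q(n,u,v,z):
    p=unproj(C,[[175+u/4.4,130+v/4.4]],z)[0]; print(n,p.round(3),'r %.3f'%np.hypot(*p[:2]))
q('isobox',291,140,.045); q('isotip',290,138,.1)
q('shimA tab',355,240,.104); q('rack c',380,310,.03)
q('wedge tab',80,282,.108); q('holder',90,288,.03)
q('stop R top',585,205,.05); q('cradle L bottom',610,205,.05)
q('cradle L top2',632,110,.05);q('cradle L top2',615,300,.05)
q('stop TL',508,138,.01)
for f in (0,1):
  for P in [(.5,.2,.25),(.45,.15,.25),(.55,0.05,.2)]:
    print(f,P,arm.ik(P,rot(0,f)))
E
```

```text
isobox [0.6   0.211 0.045] r 0.636
isotip [0.591 0.211 0.1  ] r 0.628
shimA tab [0.518 0.164 0.104] r 0.543
rack c [0.474 0.143 0.03 ] r 0.495
wedge tab [0.485 0.357 0.108] r 0.602
holder [0.488 0.36  0.03 ] r 0.607
stop R top [ 0.553 -0.009  0.05 ] r 0.553
cradle L bottom [ 0.553 -0.028  0.05 ] r 0.554
cradle L top2 [ 0.626 -0.045  0.05 ] r 0.627
cradle L top2 [ 0.482 -0.031  0.05 ] r 0.483
stop TL [0.61  0.044 0.01 ] r 0.612
0 (0.5, 0.2, 0.25) [ 0.43579896  0.36116354 -1.14433563  1.82001406  0.35399281  1.18921657
  0.75116238]
0 (0.45, 0.15, 0.25) [ 0.55875411  0.18277261 -1.10544243  1.94767462  0.18165333  1.11772734
  0.95064927]
0 (0.55, 0.05, 0.2) [ 0.53484671  0.36745332 -0.90903942  1.85547563  0.32769168  1.0770013
  1.07060336]
1 (0.5, 0.2, 0.25) [ 0.34278123  0.30969292 -1.00696289  1.82377936  0.28435172  1.16355485
 -2.3279861 ]
1 (0.45, 0.15, 0.25) [ 0.46539663  0.15567876 -0.9928894   1.95093685  0.14555291  1.10937974
 -2.15788003]
1 (0.55, 0.05, 0.2) [ 0.31617314  0.29899443 -0.62437525  1.86662306  0.2011577   1.03886383
 -1.96069426]
```

```bash
python3 - <<'E'
from h import *
p=arm.read_state()['eef_pos']
arm.move_l([p[0],p[1],.40],rate=.4); st()
arm.move_gripper(0.0)
arm.move_pose([.50,.15,.34],rot(0)); s=st()
snap('wrist','w1')
E
```

```text
t 0.77 pos [ 0.1772 -0.651   0.4006] F [-0.1  0.2 -0.6] w 0.0941 j [ 1.14  0.33  0.09  1.35 -0.03  1.47 -0.07]
t 5.22 pos [0.5003 0.1493 0.3399] F [ 0.5 -0.4  0.1] w 0.0005 j [ 0.47  0.18 -0.99  1.73  0.16  1.31  1.02]
```

View pics/w1.png

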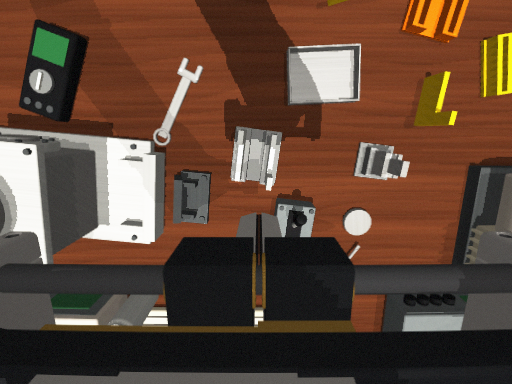

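```bash
python3 - <<'E'
import cv2
a=cv2.imread('pics/w1.png')
c=a[110:240,150:420]; cv2.imwrite('pics/w1c.png',cv2.resize(c,None,fx=2.95,fy=2.95,interpolation=cv2.INTER_CUBIC))
E
```

```text
(no output)
```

View pics/w1c.png

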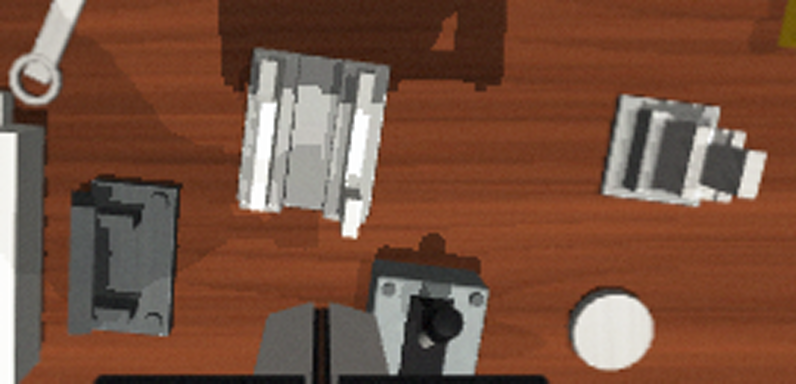

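```bash
python3 - <<'E'
from h import *
C=wcam('w1')
def q(n,u,v,z):
    p=unproj(C,[[150+u/2.95,110+v/2.95]],z)[0]; print(n,p.round(4)); return p
a=q('isoTL',377,275,.045);b=q('isoTR',490,288,.045); print(np.linalg.norm(a-b))
d=b-a; d/=np.linalg.norm(d); m=(a+b)/2; ux=np.array([d[1],-d[0],0]); print('yaw',np.arctan2(ux[1],ux[0]),'pivot',m+ux*.035, m+ux*.0375)
q('knob',440,320,.105)
a=q('rackTL',258,50,.032);b=q('rackTR',390,66,.032);c=q('rackBL',240,205,.032);print(np.linalg.norm(a-b),np.linalg.norm(a-c),np.arctan2(-(b-a)[0],(b-a)[1]),np.arctan2((c-a)[1],(c-a)[0]))
a=q('A tab end',350,235,.104)
a=q('cr foot',45,125,0);b=q('cr foot2',40,360,0)
q('cr top',18,125,.05);q('cr top',15,380,.05)
q('stop topL',70,190,.05);q('stop topL2',70,333,.05)
q('hold',622,95,.03);q('hold',718,107,.03);q('hold',604,193,.03);q('wtab',752,175,.108)
E
```

```text
isoTL [0.5629 0.1837 0.045 ]
isoTR [0.5713 0.253  0.045 ]
0.0697909020951457
yaw -0.12011481096098281 pivot [0.60186254 0.21417702 0.045     ] [0.60434452 0.21387746 0.045     ]
knob [0.5716 0.2136 0.105 ]
rackTL [0.4294 0.1128 0.032 ]
rackTR [0.4387 0.1905 0.032 ]
rackBL [0.5219 0.1    0.032 ]
0.0782865568873867 0.09334766192382167 -0.1191651337322602 -0.13702683557179585
A tab end [0.525  0.1648 0.104 ]
cr foot [ 0.4754 -0.0272  0.    ]
cr foot2 [ 0.6355 -0.0434  0.    ]
cr top [ 0.4714 -0.0257  0.05  ]
cr top [ 0.6292 -0.0414  0.05  ]
stop topL [0.5095 0.0019 0.05  ]
stop topL2 [ 0.5983 -0.0046  0.05  ]
hold [0.4556 0.3301 0.03  ]
hold [0.4626 0.3891 0.03  ]
hold [0.515  0.3239 0.03  ]
wtab [0.4927 0.3718 0.108 ]
```

```bash
python3 - <<'E'
from h import *
R=rot(-.12); ux=np.array([np.cos(.12),-np.sin(.12),0]); p=np.array([.604,.214,0])
a=p-.060*ux
arm.move_pose([a[0],a[1],.20],R)
arm.move_l([a[0],a[1],.092],rate=.25); st()
b=p+.012*ux
arm.move_l([b[0],b[1],.092],rate=.15); st()
arm.move_l([a[0],a[1],.20],rate=.4) if False else None
arm.move_l([b[0]-.03,b[1],.21],rate=.3); 
arm.move_pose([.50,.12,.24],rot(-.12)); arm.move_gripper(0.05)
st(); snap('wrist','w2')
E
```

```text
t 6.54 pos [0.5454 0.2212 0.0939] F [ 0.6  2.2 -0.1] w 0.0008 j [ 0.16  0.56 -0.86  1.87  0.53  0.95  0.51]
t 7.17 pos [0.6102 0.2137 0.0913] F [-31.6   3.2  -4.2] w 0.0001 j [ 0.16  0.65 -0.83  1.73  0.55  1.02  0.58]
t 9.22 pos [0.5    0.1199 0.24  ] F [0.4 0.4 0.6] w 0.0499 j [ 0.52  0.27 -1.02  1.89  0.25  1.12  0.86]
```

View pics/w2.png

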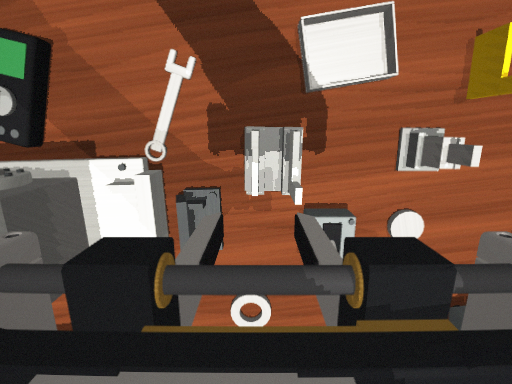

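```bash
python3 - <<'E'
from h import *
arm.move_pose([.60,.02,.20],rot(-.12)); st()
snap('wrist','w3'); snap('scene','s1')
a=cv2.imread('pics/s1.png')[130:280,140:330]; cv2.imwrite('pics/s1c.png',cv2.resize(a,None,fx=4,fy=4,interpolation=cv2.INTER_CUBIC))
a=cv2.imread('pics/w3.png')[0:230,110:410]; cv2.imwrite('pics/w3c.png',cv2.resize(a,None,fx=2.6,fy=2.6,interpolation=cv2.INTER_CUBIC))
E
```

```text
t 9.91 pos [0.6    0.02   0.1995] F [-1.7  0.5  0.1] w 0.0502 j [ 0.55  0.46 -0.91  1.75  0.4   1.13  0.97]
```

View pics/w3c.png

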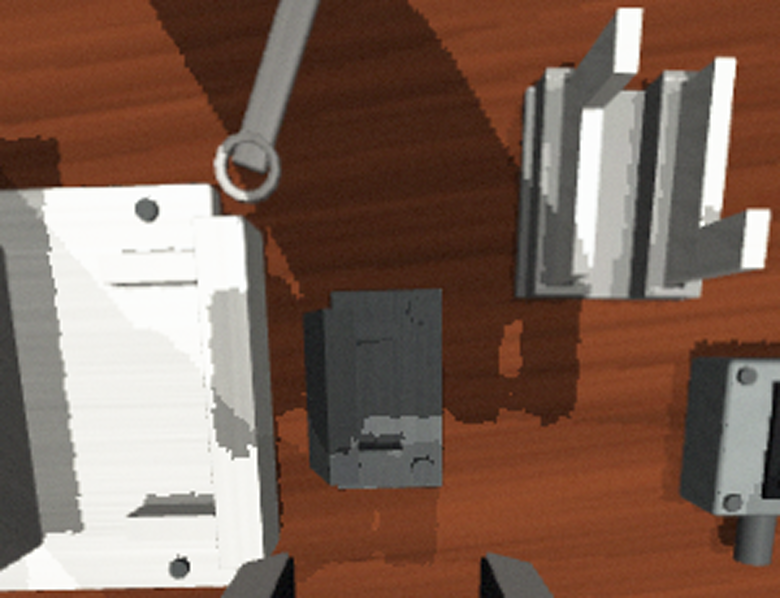

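View pics/s1c.png

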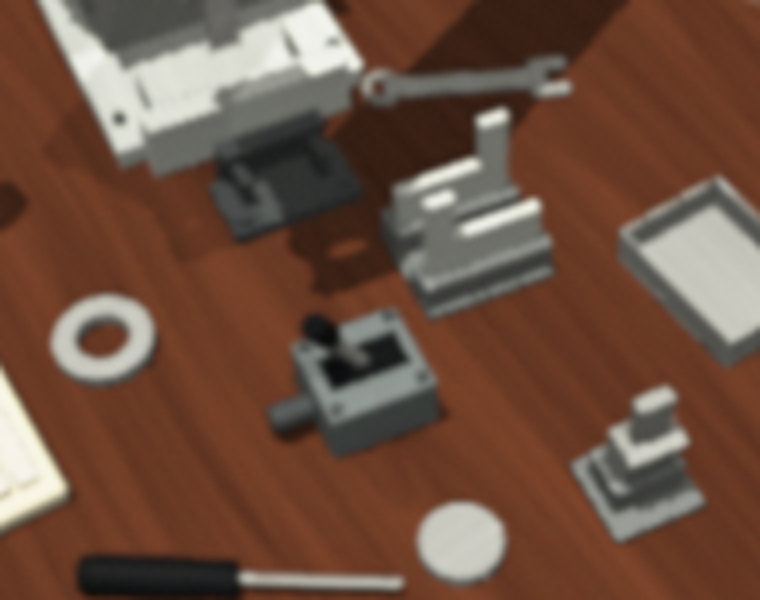

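```bash
python3 - <<'E'
import cv2
a=cv2.imread('pics/w3.png')[75:220,180:290]; a=cv2.convertScaleAbs(a,alpha=1.5,beta=20);cv2.imwrite('pics/w3d.png',cv2.resize(a,None,fx=4,fy=4,interpolation=cv2.INTER_CUBIC))
E
```

```text
(no output)
```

View pics/w3d.png

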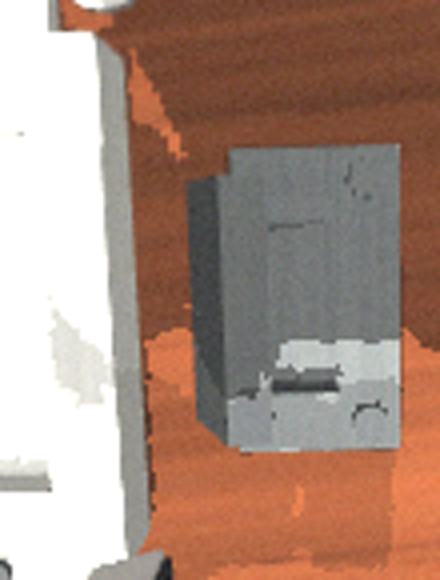

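```bash
python3 - <<'E'
from h import *
C=wcam('w3')
def q(n,u,v,z):
    p=unproj(C,[[180+u/4,75+v/4]],z)[0]; print(n,p.round(4)); return p
f1=q('cf',130,65,0);f2=q('cf',150,530,0);t1=q('ct',97,35,.05);t2=q('ct',128,560,.05)
s1=q('sf',188,180,0);s2=q('sf',197,418,0);u1=q('st',218,176,.05);u2=q('st',231,447,.05)
for a,b in((f1,f2),(t1,t2),(s1,s2),(u1,u2)): d=b-a; print(np.linalg.norm(d),np.arctan2(d[1],d[0]))
yaw=-.115
n=np.array([-np.sin(yaw),np.cos(yaw)])
for nm,p in zip('f1 f2 t1 t2 s1 s2 u1 u2'.split(),(f1,f2,t1,t2,s1,s2,u1,u2)): print(nm,p[:2]@n, p[:2]@[n[1],-n[0]])
def q2(n,u,v,z):
    p=unproj(C,[[110+u/2.6,v/2.6]],z)[0]; print(n,p.round(4)); return p
b1=q2('b tab top far',628,10,.104);b2=q2('b tab top near',624,72,.104)
a1=q2('a tab',756,210,.104);a2=q2('a tab',756,268,.104)
q2('a top far',725,60,.064); q2('b blade top ',590,108,.064); q2('b blade end',577,280,.064)
E
```

```text
cf [ 0.4783 -0.026   0.    ]
cf [ 0.6353 -0.0436  0.    ]
ct [ 0.4769 -0.0268  0.05  ]
ct [ 0.6306 -0.0424  0.05  ]
sf [ 0.5167 -0.0124  0.    ]
sf [ 0.5969 -0.021   0.    ]
st [0.5192 0.0017 0.05  ]
st [ 0.5988 -0.0055  0.05  ]
0.1579203704513179 -0.11187843329810282
0.15449619512432441 -0.10121880576321293
0.08066331663172006 -0.10655838542959453
0.07991941060841609 -0.09004319658046023
f1 0.029077912880878607 0.4781393425176045
f2 0.029570871050251062 0.6360589435673941
t1 0.028115060415411314 0.4768220288647575
t2 0.030244135094993897 0.6313035531610373
s1 0.04696419041034284 0.5147360081061135
s2 0.047645110952087656 0.595396450686383
u1 0.06126306200185819 0.515535475935174
u2 0.06325738798176421 0.5954299992511216
b tab top far [0.4355 0.123  0.104 ]
b tab top near [0.4549 0.1206 0.104 ]
a tab [0.5056 0.1659 0.104 ]
a tab [0.5258 0.1657 0.104 ]
a top far [0.4428 0.1751 0.064 ]
b blade top  [0.4546 0.1201 0.064 ]
b blade end [0.5206 0.1105 0.064 ]
```

```bash
python3 - <<'E'
from h import *
R=rot(-.12)
arm.move_pose([.4452,.1218,.18],R); arm.move_gripper(.04,40)
arm.move_l([.4452,.1218,.077],rate=.2); st()
arm.move_gripper(0.0,40); st()
arm.move_l([.4452,.1218,.165],rate=.15); st()
snap('wrist','w4')
E
```

```text
t 11.85 pos [0.4455 0.1223 0.0776] F [-0.7  0.8  1. ] w 0.0402 j [ 0.39  0.41 -0.93  2.15  0.47  0.79  0.61]
t 12.45 pos [0.4454 0.1217 0.0773] F [-1.1 -0.9  7.4] w 0.0075 j [ 0.39  0.41 -0.93  2.15  0.47  0.79  0.61]
t 13.18 pos [0.4449 0.1214 0.1643] F [-1.  -1.2 -1.1] w 0.0077 j [ 0.52  0.27 -1.04  2.07  0.29  0.95  0.78]
```

View pics/w4.png

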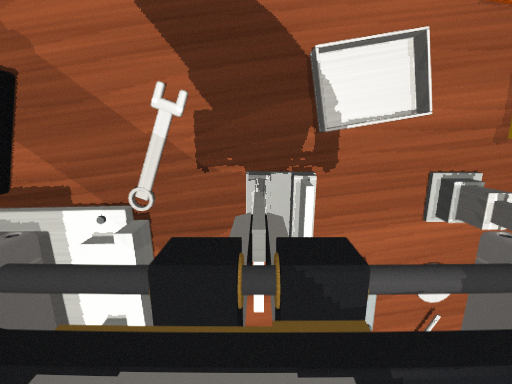

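```bash
cat >> h.py <<'E'
YC=-.107; UX=np.array([np.cos(YC),np.sin(YC),0]); UY=np.array([-np.sin(YC),np.cos(YC),0]); O=np.array([.5563,-.0346,0]); RC=rot(YC)
def G(x,y,z): return O+UX*x+UY*y+np.array([0,0,z])
def fs(): 
    f=arm.read_state()['ft_force']; return np.array([f@UX,f@UY,f[2]])
def loc():
    s=arm.read_state(); d=s['eef_pos']-O; return np.array([d@UX,d@UY,s['eef_pos'][2]])
E
python3 - <<'E'
from h import *
arm.move_l(G(-.032,.008,.150),rate=.25,orientation=RC)
arm.move_l(G(-.032,.008,.110),rate=.15); print(loc().round(4),fs().round(1))
f0=fs()
arm.move_l(G(-.032,.008,.076),rate=.1); print(loc().round(4),fs().round(1))
y=.008
while y>-.004:
    y-=.001; arm.move_l(G(-.032,y,.076),rate=.03); f=fs(); print(round(y,4),loc().round(4),f.round(1))
    if abs(f[1]-f0[1])>5: break
st()
E
```

```text
[-0.0325  0.0091  0.1102] [ 0.4 -0.3 -1.8]
[-0.0321  0.0082  0.0759] [ 0.   0.2 -0.5]
0.007 [-0.0317  0.0069  0.0764] [-0.1  0.2 -0.8]
0.006 [-0.0319  0.0059  0.0761] [0.5 0.7 0.1]
0.005 [-0.032   0.0049  0.076 ] [ 0.5  0.5 -1.3]
0.004 [-0.032   0.0039  0.076 ] [ 0.4 -0.3 -1.5]
0.003 [-0.032   0.0031  0.076 ] [-0.3  1.8 -1.7]
0.002 [-0.032   0.0026  0.076 ] [-0.6  5.1 -0.9]
t 16.46 pos [ 0.5248 -0.0286  0.076 ] F [-0.1  5.1 -0.9] w 0.0077 j [ 0.63  0.49 -0.86  2.02  0.5   0.85  0.95]
```

```bash
python3 - <<'E'
from h import *
arm.move_l(G(-.032,.0032,.076),rate=.03); f0=fs()
z=.073
while z>.064:
    arm.move_l(G(-.032,.0032,z),rate=.03); f=fs(); print(loc().round(4),f.round(1))
    if f[2]-f0[2]>5: break
    z-=.0015
arm.move_gripper(.022); print(loc().round(4),fs().round(1))
arm.move_l(G(-.032,.0032,.14),rate=.2)
R=rot(-.12)
arm.move_pose([.5157,.1658,.18],R); st(); snap('wrist','w5'); snap('scene','s2'); snap('top','t2')
a=cv2.imread('pics/s2.png')[130:280,140:330]; cv2.imwrite('pics/s2c.png',cv2.resize(a,None,fx=4,fy=4,interpolation=cv2.INTER_CUBIC))
E
```

```text
[-0.032   0.0031  0.0728] [-0.6  1.2 -1.5]
[-0.0321  0.0031  0.0714] [-0.1  1.5 -1.4]
[-0.0321  0.0032  0.0699] [-0.4  0.8 -1.6]
[-0.0318  0.0032  0.0691] [-4.8  0.8 13.2]
[-0.0321  0.0031  0.0684] [-0.2  0.7 -0.4]
t 19.48 pos [0.5155 0.1652 0.1792] F [-0.3 -0.9 -0.1] w 0.0220 j [ 0.36  0.4  -0.97  1.9   0.38  1.05  0.68]
```

View pics/w5.png

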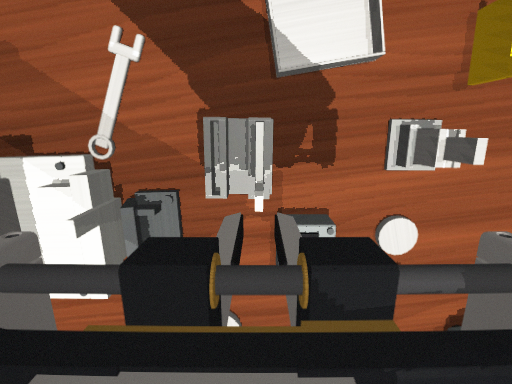

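View pics/s2c.png

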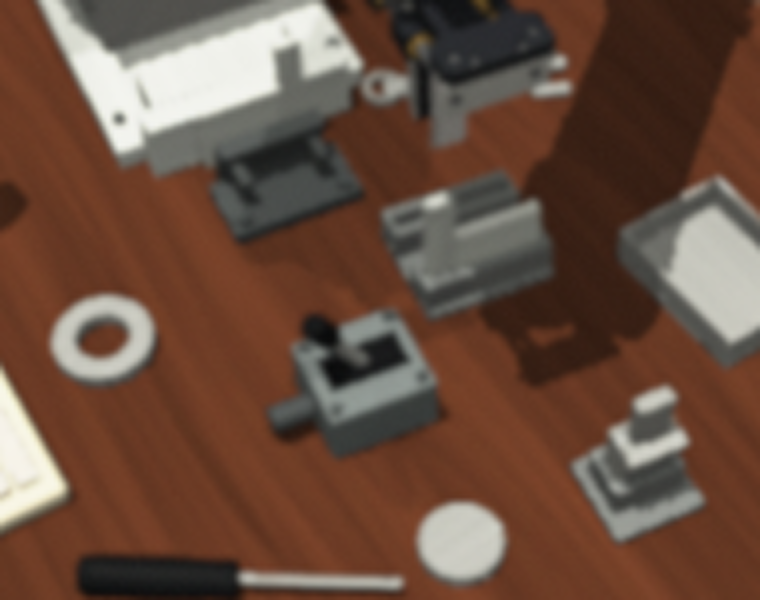

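```bash
python3 - <<'E'
from h import *
R=rot(-.12)
arm.move_gripper(.04,40)
arm.move_l([.5157,.1658,.077],rate=.2); arm.move_gripper(0.0,40); st()
arm.move_l([.5157,.1658,.165],rate=.15); st()
arm.move_l(G(.032,.022,.160),rate=.2,orientation=RC)
arm.move_l(G(.032,.0124,.140),rate=.15); print(loc().round(4),fs().round(1)); f0=fs()
z=.115
while z>.066:
    arm.move_l(G(.032,.0124,z),rate=.06); f=fs(); print(loc().round(4),f.round(1))
    if np.abs(f-f0).max()>8: break
    z-=.006 if z>.075 else .0015
st()
E
```

```text
t 21.40 pos [0.5159 0.1658 0.0773] F [-0.7 -1.   5.4] w 0.0082 j [ 0.27  0.53 -0.88  1.98  0.53  0.88  0.56]
t 22.13 pos [0.5153 0.1654 0.1643] F [ 0.1 -0.9 -1.5] w 0.0077 j [ 0.35  0.41 -0.96  1.91  0.4   1.02  0.66]
[0.0313 0.0127 0.1395] [-0.1 -0.5 -1. ]
[0.0319 0.0126 0.1149] [-0.3  0.6 -0.6]
[0.0319 0.0124 0.1088] [ 0.5  0.2 -1.5]
[0.0318 0.0124 0.1026] [ 0.3  0.7 -2.1]
[0.0318 0.0124 0.0966] [-0.  -0.2 -0.6]
[0.0318 0.0124 0.0906] [ 0.4 -0.1 -0.6]
[0.0318 0.0124 0.0846] [ 0.4  0.2 -2. ]
[0.0317 0.0124 0.0786] [-0.2  0.2 -0.3]
[0.0317 0.0123 0.0726] [ 0.5 -0.6 -0.4]
[0.032  0.0124 0.0715] [-0.3 -0.8 -0.7]
[0.0319 0.0124 0.0699] [-0.1 -0.3 -1.1]
[0.0324 0.0125 0.0692] [-1.9 -1.3 10. ]
t 26.63 pos [ 0.5899 -0.0257  0.0692] F [-2.  -1.1 10. ] w 0.0076 j [ 0.56  0.59 -0.83  1.88  0.55  0.91  0.94]
```

```bash
python3 - <<'E'
from h import *
y=.0124
arm.move_l(G(.032,y,.0698),rate=.03); f0=fs()
while y>.008:
    y-=.0007; arm.move_l(G(.032,y,.0698),rate=.03); f=fs(); print(loc().round(4),f.round(1))
    if f[1]-f0[1]>5: break
arm.move_l(G(.032,y,.0688),rate=.03)
arm.move_gripper(.022); print(loc().round(4),fs().round(1))
arm.move_l(G(.032,y,.16),rate=.25)
arm.move_pose([.51,.33,.22],rot(-.115)); st(); snap('wrist','w6')
snap('scene','s3')
a=cv2.imread('pics/s3.png')[130:280,140:330]; cv2.imwrite('pics/s3c.png',cv2.resize(a,None,fx=4,fy=4,interpolation=cv2.INTER_CUBIC))
a=cv2.imread('pics/w6.png')[100:230,200:350]; cv2.imwrite('pics/w6c.png',cv2.resize(a,None,fx=4.5,fy=4.5,interpolation=cv2.INTER_CUBIC))
E
```

```text
[0.0319 0.0116 0.0697] [ 0.8  0.6 -1.3]
[0.0319 0.0112 0.0697] [ 0.3  2.2 -2. ]
[0.0319 0.0112 0.0698] [ 0.7  4.7 -3.1]
[0.032  0.0111 0.0698] [-1.1  8.3 -3.8]
[0.032  0.0094 0.0688] [ 1.2 -0.1  0.5]
t 30.50 pos [0.5108 0.3285 0.2194] F [ 0.1  0.4 -0.4] w 0.0221 j [ 0.06  0.48 -0.99  1.71  0.43  1.19  0.41]
```

View pics/w6c.png

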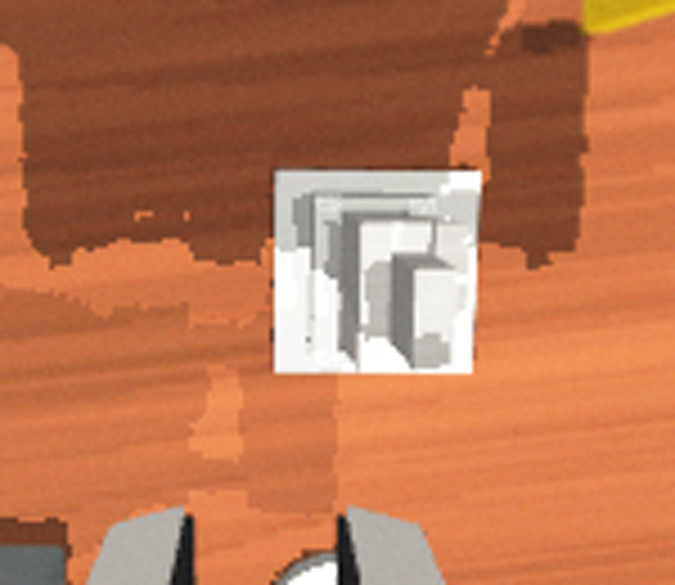

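View pics/s3c.png

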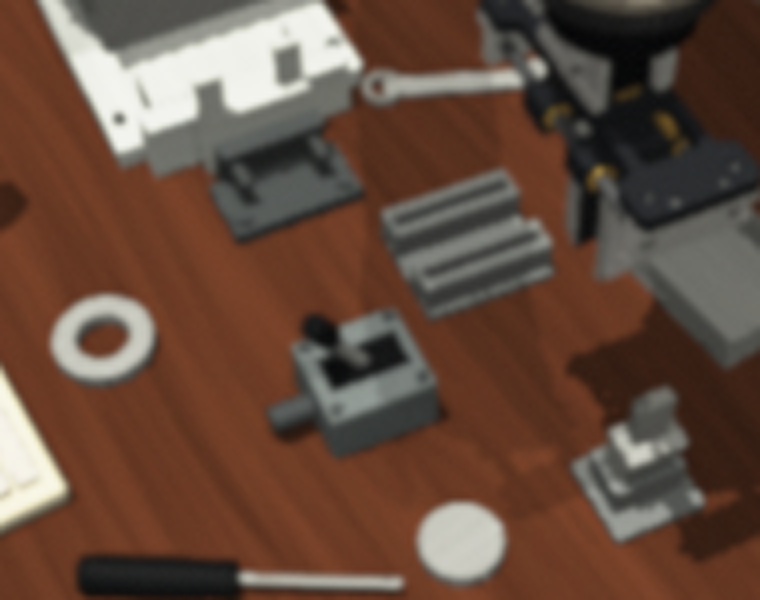

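```bash
python3 - <<'E'
from h import *
C=wcam('w6')
def q(n,u,v,z):
    p=unproj(C,[[200+u/4.5,100+v/4.5]],z)[0]; print(n,p.round(4)); return p
t=[q('tab',*c,.108) for c in((415,267),(460,267),(458,367),(412,367))]
print('c',np.mean(t,0),np.linalg.norm(t[0]-t[1]),np.linalg.norm(t[1]-t[2]),[np.arctan2((b-a)[1],(b-a)[0]) for a,b in((t[0],t[3]),(t[1],t[2]))])
b=[q('h',*c,.008) for c in((275,172),(482,172),(472,374),(275,374))]
print('c',np.mean(b,0),np.linalg.norm(b[0]-b[1]),np.linalg.norm(b[0]-b[3]), np.arctan2((b[3]-b[0])[1],(b[3]-b[0])[0]),np.arctan2((b[1]-b[0])[1],(b[1]-b[0])[0])-np.pi/2)
E
```

```text
tab [0.4797 0.3675 0.108 ]
tab [0.4809 0.378  0.108 ]
tab [0.5045 0.3756 0.108 ]
tab [0.5032 0.3647 0.108 ]
c [0.49207014 0.37145399 0.108     ] 0.010515625688485459 0.02375058374171075 [np.float64(-0.11899826336805035), np.float64(-0.10075409719051075)]
h [0.4572 0.3381 0.008 ]
h [0.4646 0.402  0.008 ]
h [0.528  0.3939 0.008 ]
h [0.5206 0.3308 0.008 ]
c [0.49258526 0.36618957 0.008     ] 0.06430499943591524 0.0638639133437703 -0.11454224064002667 -0.11573426399374087
```

```bash
python3 - <<'E'
from h import *
R=rot(-.114); x,y=.4921,.3718
arm.move_gripper(.045,60)
arm.move_pose([x,y,.17],R)
arm.move_l([x,y,.080],rate=.15); st()
arm.move_gripper(0.0,60); st()
arm.move_l([x,y,.19],rate=.15); st()
snap('wrist','w7'); snap('scene','s4')
a=cv2.imread('pics/s4.png')[130:280,140:330]; cv2.imwrite('pics/s4c.png',cv2.resize(a,None,fx=4,fy=4,interpolation=cv2.INTER_CUBIC))
E
```

```text
t 32.29 pos [0.4926 0.3721 0.081 ] F [ 0.9 -0.3  0.8] w 0.0449 j [-0.1   0.64 -0.89  1.81  0.59  0.98  0.22]
t 33.00 pos [0.4922 0.3692 0.0802] F [ -3.7 -14.6  17. ] w 0.0099 j [-0.1   0.64 -0.89  1.81  0.59  0.99  0.22]
t 33.88 pos [0.4919 0.3714 0.189 ] F [ 0.4 -0.2 -2.3] w 0.0094 j [-0.03  0.53 -0.97  1.72  0.47  1.15  0.31]
```

View pics/w7.png

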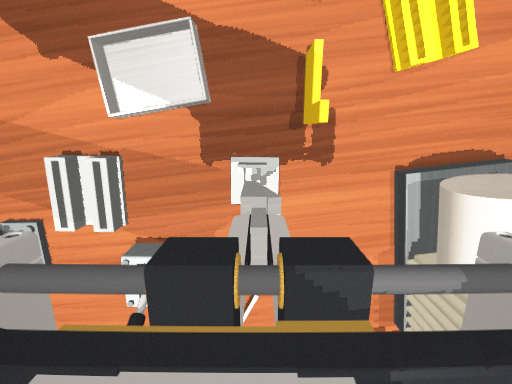

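View pics/s4c.png

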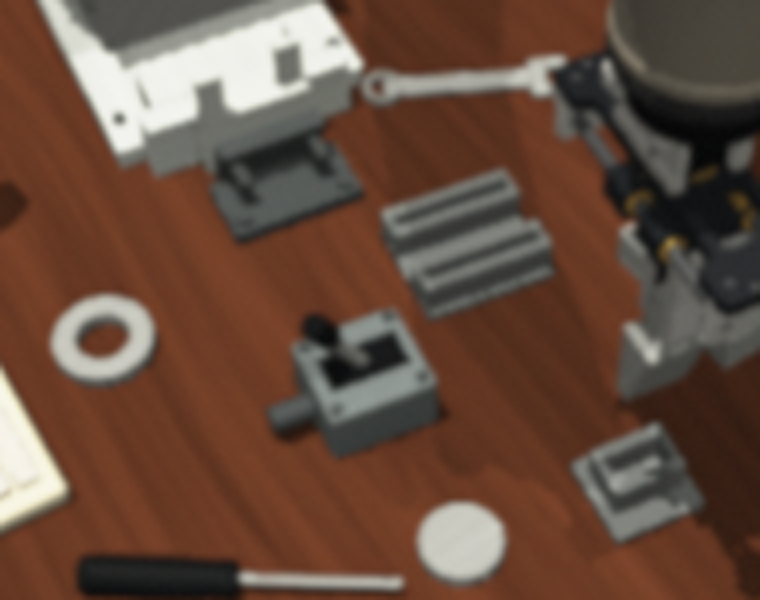

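```bash
python3 - <<'E'
from h import *
arm.move_l(G(.001,.035,.19),rate=.25,orientation=RC)
arm.move_l(G(.001,.030,.150),rate=.15); print(loc().round(4),fs().round(1)); f0=fs()
z=.130
while z>.085:
    arm.move_l(G(.001,.0295,z),rate=.05); f=fs(); print(round(z,4),loc().round(4),f.round(1))
    if f[2]-f0[2]>3 or abs(f[1])>8: break
    z-=.004 if z>.112 else .0015
st(); snap('wrist','w8'); snap('scene','s5'); 
a=cv2.imread('pics/s5.png')[90:220,130:290]; cv2.imwrite('pics/s5c.png',cv2.resize(a,None,fx=4.5,fy=4.5,interpolation=cv2.INTER_CUBIC))
E
```

```text
[0.0007 0.0307 0.15  ] [ 0.5  0.1 -0.7]
0.13 [0.0009 0.0296 0.1299] [ 0.4 -0.5 -1.4]
0.126 [0.0009 0.0295 0.1259] [ 0.   0.4 -1.7]
0.122 [0.0009 0.0295 0.1218] [-0.3 -0.1 -1. ]
0.118 [0.0009 0.0295 0.1177] [ 0.2 -0.2 -1.1]
0.114 [0.0008 0.0295 0.1137] [-0.1 -1.  -2.4]
0.11 [0.0008 0.0295 0.1097] [-0.8 -0.2 -1.5]
0.1085 [0.001  0.0295 0.1085] [-0.8  0.1 -1. ]
0.107 [0.001  0.0295 0.1069] [ 0.2  0.5 -1.6]
0.1055 [0.001  0.0292 0.1054] [ 0.3 -2.8 -1.6]
0.104 [0.0011 0.0288 0.1039] [ 0.7 -5.1 -2.1]
0.1025 [0.0013 0.0285 0.1026] [ 0.2 -7.7  1. ]
0.101 [0.0016 0.0284 0.1016] [ 0.1 -9.3 11.2]
t 39.36 pos [ 0.5609 -0.0066  0.1016] F [-0.9 -9.3 11.2] w 0.0097 j [ 0.6   0.52 -0.9   1.92  0.51  0.94  0.92]
```

View pics/s5c.png

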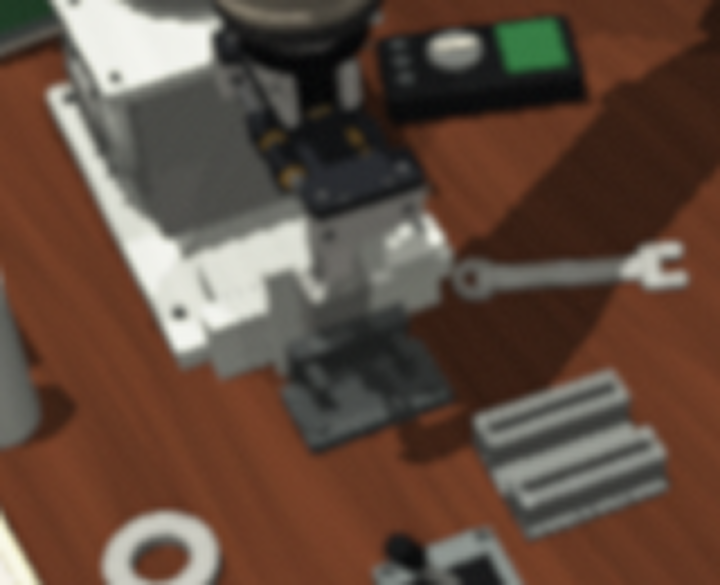

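View pics/w8.png

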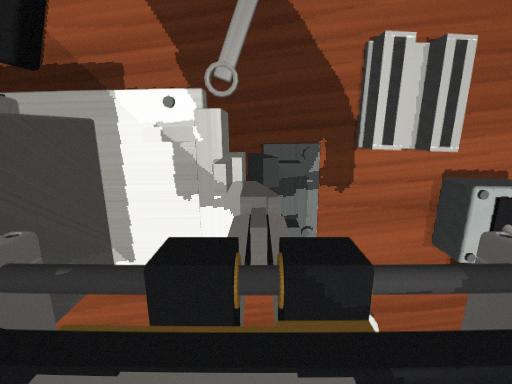

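```bash
python3 - <<'E'
from h import *
y=.0295; z=.1005
for i in range(14):
    f=np.mean([fs() for _ in range(1)],0)
    if abs(f[1])>2: y+= .00012*f[1] if abs(f[1])<12 else .0012*np.sign(f[1])
    if f[2]<13: z-=.0006
    elif f[2]>19: z+=.0004
    arm.move_l(G(.001,y,z),rate=.02); arm.hold(.15)
    print(round(y,4),round(z,4),loc().round(4),fs().round(1))
arm.hold(.6); print(loc().round(4),fs().round(1)); st()
E
```

```text
0.0285 0.0999 [0.0018 0.0281 0.1013] [-5.1 -7.9 25.6]
0.0275 0.1003 [0.0017 0.028  0.1014] [-1.5 -3.4 16.6]
0.0271 0.1003 [0.0017 0.0279 0.1014] [-2.5 -1.  16.1]
0.0271 0.1003 [0.0017 0.0279 0.1014] [-1.9 -1.6 15.7]
0.0271 0.1003 [0.0017 0.028  0.1014] [-3.3 -1.5 15.3]
0.0271 0.1003 [0.0017 0.0279 0.1014] [-2.9 -0.4 15.9]
0.0271 0.1003 [0.0017 0.028  0.1014] [-1.5 -0.8 15.5]
0.0271 0.1003 [0.0017 0.0279 0.1014] [-2.7 -0.7 15.8]
0.0271 0.1003 [0.0017 0.0279 0.1014] [-1.9 -1.1 15.9]
0.0271 0.1003 [0.0017 0.0279 0.1014] [-2.3 -0.2 17.4]
0.0271 0.1003 [0.0017 0.0279 0.1014] [-2.7 -1.5 15.6]
0.0271 0.1003 [0.0017 0.0279 0.1014] [-2.4 -1.1 15.6]
0.0271 0.1003 [0.0017 0.028  0.1014] [-1.9 -0.9 16.4]
0.0271 0.1003 [0.0017 0.0279 0.1014] [-2.6 -1.9 15.8]
[0.0017 0.0279 0.1014] [-2.6 -0.7 16.1]
t 45.66 pos [ 0.561  -0.007   0.1014] F [-2.7 -0.4 16.1] w 0.0098 j [ 0.6   0.52 -0.9   1.92  0.51  0.94  0.92]
```

```bash
python3 - <<'E'
from h import *
s,im=snap('top','t3'); cv2.imwrite('pics/t3c.png',cv2.resize(im[90:290,140:400],None,fx=3,fy=3,interpolation=cv2.INTER_CUBIC)); print(fs().round(1))
E
```

```text
[-2.8 -1.2 16.5]
```

View pics/t3c.png

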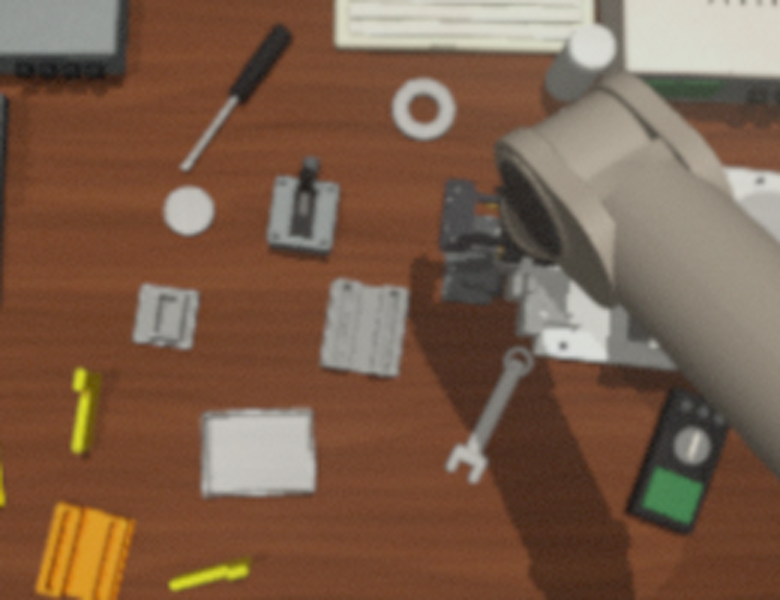

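The toggle at (308,165) in the crop leans away from the robot. The rack and holder are empty, and the bystanders are where they were at the start. I'm handing in while still pressing.

```bash
python3 - <<'E'
from h import *
print(arm.hand_in())
E
```

```text
the job is handed in; nothing more can be done
None
```

I switched the pump off, packed the gap with both shims and the wedge, and handed the job in at about 46 s with the wedge still gripped and pressed down.

- **Toggle:** the pictures show it leaning away from the robot. The wrist read about 32 N while I pushed it over.
- **Gap:** I measured 18 mm at the bench, so both shims were used. Shim_b went in first against the cradle and shim_a next to it. Each went down to the floor freely and was pushed flat until I felt contact.
- **Wedge:** it bound with its underside about 30 mm above the bench, as predicted for the 2 mm left. It sits about 2 mm off centre along the gap.
- **Press:** about 16 N down with little side force on the arm (about 1 N across the gap, 2–3 N along it), gripped at 60 N.
- **Bystanders:** the last overhead picture shows no visible shift, though the arm hid part of the cradle area.

I did not measure the wedge's tilt or the individual contact forces on the shims, stop and cradle. I inferred that the pack is tight from the force readings and the binding height. No check failed. The wedge's tab stood about 7 mm from where I expected it in the holder. I gripped it where I measured it.

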